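# Stack the carry tray on the loaded tray

## Task

Take the yellow carry tray by its handle bar and lower it gently onto the loaded tray that stands in the low frame, feeling for the place where its four corner lugs drop into that tray's corner sockets. Then press it down from above, past the spring catches, until it sits fully home, flat on the lower tray with no gap, and leave it there. Leave the bottle, the jar and the spray can around it where they stand.

Things in the scene. Friction and masses are not known exactly. Their poses are not given: they have to be found in the camera images.
- caddy_bar (a point): Centre of the handle bar of the carry tray (loose, yellow, 0.36 to 0.54 kg with its small tools), which starts on the table on its four lugs. The bar is 120 mm long (tray's x), 22 mm wide (y), 18 mm high, on a 6 mm upright partition; this point is 99 mm above the lug tips, 40 mm above the walls' top, over the tray's centre. z up; the tray fits either way round (half turn).
- caddy_base (a point): Centre of the carry tray, level with its lug tips. The tray is 216 mm (x) by 156 mm (y). Under its corners, at x = +-88, y = +-58 mm from here, are four round lugs, 12 mm in diameter, 14 mm long, tapering to 9 mm over the last 4 mm; the flat underside of the tray begins 14 mm above their tips.
- frame: A low frame fixed on the table: plywood floor 4 mm thick, dark steel edge up to 18 mm; 246 (x) by 186 mm (y) outside, 234 by 174 mm inside. Origin: centre of its underside, on the table; z up. The lower tray (yellow, loaded, 3 kg) stands loose in it, along the frame to 0.01 rad but up to 9 mm off the frame's centre in x and in y: this offset is not reported and must be felt or seen.
- frame_rim (a point): Point 74 mm above the frame's origin, at the height of the lower tray's rim. That tray is 210 (x) by 150 mm (y), 70 mm high. In its corners, at x = +-88, y = +-58 mm from its own centre (not from this point), are square upright sockets, 16 mm wide, 18 mm deep, mouths in the rim, each with a small spring catch in its x-side wall.
- home (a point): Point 159 mm above the frame's origin: the height of the carry tray's bar centre when fully home, where it stays. With the lugs on the rim beside the sockets the bar is 14 mm higher; with all four lugs in the sockets it sinks 6 to 8 mm from there and stands on the catches, which give way to a push of about 10 to 20 N straight down on the bar; an end that stays proud is pushed down after.
- oil: A bystander: slim bottle, 38 mm in diameter, 110 mm high, standing between the frame and the carry tray. Origin at the centre of its underside.
- jar: A bystander: jar, 72 mm in diameter, 85 mm high. Origin at the centre of its underside.
- spray: A bystander: spray can, 64 mm in diameter, 190 mm high. Origin at the centre of its underside.

How it is judged:
By the outcome, as a careful person would: the job done as asked, in the order asked, and still so for the second after the job is handed in, with the robot touching nothing.
It also fails if it takes over 64 s, if anything falls off the work surface, if the arm or the gripper's body presses on something with over 40 N, if the wrist force passes 120 N, or if a joint passes its speed limit or range.

## Robot

A 7-joint arm with a two-finger parallel gripper is mounted at the origin on the work surface. World frame = base frame: x ahead of the robot, y to its left, z up, the work surface at z = 0. Lengths are in mm, angles in rad, forces in N, time in s.
With the tool pointing down it reaches from about 350 to 900 mm from the base axis. Payload 7.2 kg.
Tool frame: the origin (TCP) lies midway between the tips of the shut fingers; the grasp point (between the pads) lies 19 mm behind it; z points along the fingers, y is the line along which they close (so a half turn about z gives the same grasp; the last joint's range is limited). The gripper opens to 88 mm and grips with 3 to 60 N. Pads are 20 mm wide; open, the fingers measure 115 mm over their backs; the gripper's body (75 mm by 178 mm) begins 61 mm behind the grasp point.
Start: joints at [1.194, 0.411, -0.013, 1.596, 0.006, 1.134, -0.082], TCP at [189.936, -595.445, 185.353] pointing down, gripper open.
Joint ranges: [-2.95, 2.95], [-0.29, 1.99], [-1.47, 1.44], [0.14, 2.54], [-1.03, 4.17], [0.13, 1.85], [-2.86, 2.86]. Speed limits (rad/s): [2.39, 2.39, 3.01, 3.01, 3.14, 3.14, 3.14].

## Interface

Orientations are given as a 3x3 rotation matrix whose columns are the frame's x, y, z axes.
In Python, from workcell import manip, vision gives the robot as it stands. The module is installed in compiled form; this text tells all that it offers.
- The arm moves only by the shell command python3 -m inch 'ROWS' [OPENING] [FORCE]. ROWS is JSON, a list of rows, each an object of numbers: "x", "y", "z": the shift along the world's x, y, z in mm; "yaw": the turn about the world's z in rad. In form: [{"x": .., "y": .., "z": .., "yaw": ..}, ...]. A call has exactly 10 rows; each row shifts and turns the commanded pose from where the row before left it; what a row does not reach is not made up. A row lasts 1/10 s, in which the tool goes at most 50 mm and 8.59 degrees, less where a joint would pass 70% of its speed; a pose out of reach is approached as far as the arm can. A call with a gripper value outside its range is refused whole. OPENING is the opening, from 0 (shut) to 1 (fully open), set as the call begins (- or left out, the last holds). The fingers move at their own pace and stop on an object; FORCE is the grip in N (left out, the last holds). Time passes only in rows, so rows that do not move let the fingers close, or fill a call up. It gives the time, the measured TCP pose, the force, the opening and the grip force at its end, in the units of the state.
- manip.sense(): the state, without advancing time (a new reading comes with each control period).
- vision.camera(name): name is "scene" or "top" or "wrist"; returns a dict with "frame" (420x560x3 uint8, blue, green, red), "fx", "fy", "cx", "cy" (pixels), "R" (3x3) and "t" (3): a world point X has camera coordinates R X + t. Camera axes: x right, y down, z forward; pixel columns grow to the right and rows downward; lengths in mm; the calibration is good to about 2 mm. A picture is of the moment at which its call begins. There is no depth.
- manip.job_done(): hands the job in; it is judged then, once.
The state is a dict: "time": time; "joint_positions": joint angles; "dq": joint speeds; "effort": joint torques, N m; "tcp_pos": TCP position; "ee_rot": TCP orientation; "wrist_force": force on the tool from outside, world axes, zero at the start; "ft_torque": the same for the moment, N m; "gripper_width": finger opening in mm; "gripper_force": force on a finger pad.
Only numpy, scipy, OpenCV 4.12 (cv2) and the standard library are available. Lean on these libraries where they do the work, as an engineer would, in place of code of your own. Each camera call takes 0.05 s, during which the arm holds its last target. There are 200 camera calls.

## Working session

There is one attempt and no reset: what is moved stays moved. The work goes in short steps, Python scripts to look and compute and a shell command to move; the robot and the scene stay as the last step left them, time stands still between calls to the robot, and variables do not carry over. Pictures are saved under pics/ and viewed, at most 10 in all, crops included, and the job is handed in when it is done.

```bash
mkdir -p pics; cat > h.py <<'E'
import numpy as np,cv2
from workcell import manip,vision
def snap(n,f):
    c=vision.camera(n); cv2.imwrite('pics/'+f,c['frame']); np.savez('pics/'+f+'.npz',**c); return c
def ray(c,u,v,z):
    R=np.array(c['R']);t=np.array(c['t']).ravel()
    d=R.T@np.array([(u-c['cx'])/c['fx'],(v-c['cy'])/c['fy'],1]);o=-R.T@t
    return o+d*(z-o[2])/d[2]
def proj(c,X):
    p=np.array(c['R'])@np.array(X,float)+np.array(c['t']).ravel()
    return c['fx']*p[0]/p[2]+c['cx'],c['fy']*p[1]/p[2]+c['cy']
E
python3 - <<'E'
from h import *
for n in ('top','scene'):
    c=snap(n,n+'0.png'); print(n,c['fx'],c['cx'],c['cy'],np.round(c['R'],3).tolist(),np.round(c['t'],1).tolist())
s=manip.sense(); print(s['time'],np.round(s['ee_rot'],3).tolist(),s['gripper_width'])
E
```

```text
top 445.462580177185 276.5748234948866 208.75515161680045 [[-0.01, -1.0, -0.018], [-0.987, 0.013, -0.16], [0.16, 0.016, -0.987]] [4.6, 632.9, 863.8]
scene 399.704235341561 276.52389925346426 207.1781024906653 [[-0.784, 0.62, -0.006], [0.498, 0.624, -0.602], [-0.37, -0.475, -0.798]] [495.3, -269.3, 1064.8]
0.1 [[0.953, 0.304, -0.001], [0.304, -0.953, 0.001], [-0.0, -0.001, -1.0]] 87.89363082268837
```

View pics/top0.png

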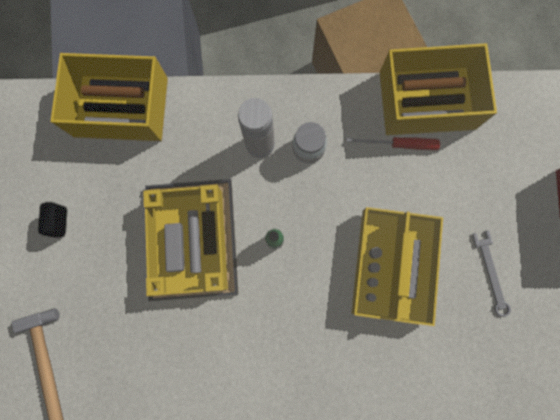

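View pics/scene0.png

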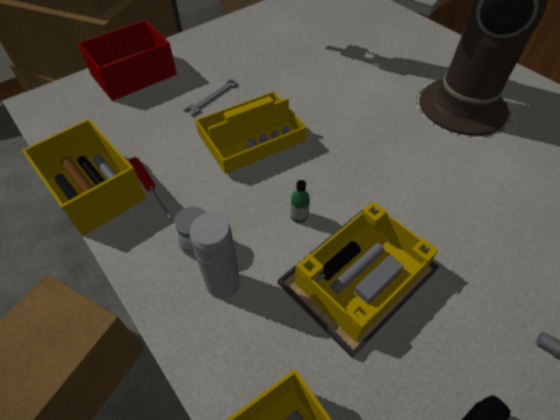

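The top view shows the lower tray in its frame around (190,240), the carry tray at (398,267) with its bar at about (403,265), the bottle at (275,239), the jar at (310,140) and the can at (257,125). I'll enlarge the two trays.

```bash
python3 - <<'E'
import cv2,numpy as np
a=cv2.imread('pics/top0.png')
l=cv2.resize(a[175:305,135:240],None,fx=3.8,fy=3.8*1.2/1.2,interpolation=cv2.INTER_CUBIC)
r=cv2.resize(a[200:330,348:453],None,fx=3.8,fy=3.8,interpolation=cv2.INTER_CUBIC)
o=np.hstack([l,r]);print(o.shape)
for k in range(0,105,10):
  for off in (0,399):
    cv2.putText(o,str((135 if off==0 else 348)+k),(off+int(k*3.8),8),0,.3,(255,255,255),1)
    cv2.line(o,(off+int(k*3.8),10),(off+int(k*3.8),16),(255,255,255),1)
cv2.imwrite('pics/crop.png',o)
E
```

```text
(494, 798, 3)
```

View pics/crop.png

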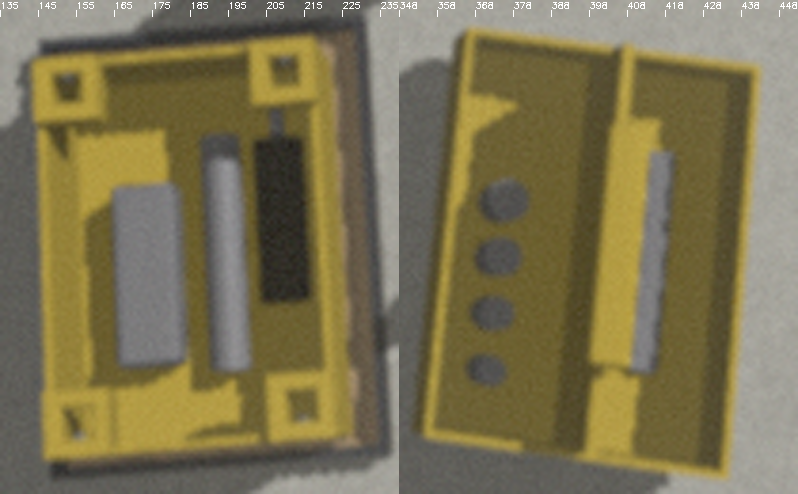

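```bash
cat > m.py <<'E'
from h import *
c=dict(np.load('pics/top0.png.npz'))
W=lambda p,z,u0,v0:np.array([ray(c,u0+a/3.8-.37,v0+b/3.8-.37,z)[:2] for a,b in p])
def fit(P,hx,hy,n):
    # order: image TL,TR,BR,BL -> world (+x,+y),(+x,-y),(-x,-y),(-x,+y)
    M=np.array([[hx,hy],[hx,-hy],[-hx,-hy],[-hx,hy]],float)
    m=P.mean(0);Q=P-m
    th=np.arctan2((M[:,0]*Q[:,1]-M[:,1]*Q[:,0]).sum(),(M*Q).sum())
    R=np.array([[np.cos(th),-np.sin(th)],[np.sin(th),np.cos(th)]])
    print(n,m.round(1),'yaw',th.round(4),'res',(Q-M@R.T).round(1).tolist())
fit(W([(68,88),(284,70),(304,405),(78,422)],74,135,175),88,58,'lower')
fit(W([(40,42),(365,22),(388,455),(54,478)],18,135,175),123,93,'frame')
fit(W([(69,30),(361,67),(329,475),(24,435)],59,348,200),108,78,'carry')
fit(W([(213,118),(261,120),(233,366),(191,363)],108,348,200),60,11,'bar')
print('oil',ray(c,275,237,110),'can',ray(c,255,108,190),'jar',ray(c,311,132,85))
s=manip.sense();R=np.array(s['ee_rot']);print('tool y ang',np.arctan2(R[1,1],R[0,1]),s['tcp_pos'],s['wrist_force'])
E
python3 m.py
```

```text
lower [571.2 184. ] yaw 0.0685 res [[-0.2, -0.3], [0.1, 0.4], [-0.1, -0.4], [0.3, 0.4]]
frame [575.8 181.1] yaw 0.0601 res [[-0.6, -0.0], [-2.7, 0.7], [1.4, 1.3], [2.0, -2.1]]
carry [ 515.7 -244.7] yaw -0.1447 res [[-2.0, -0.5], [-1.3, 0.4], [2.3, -0.0], [1.0, 0.2]]
bar [ 517.6 -246.8] yaw -0.1543 res [[-0.2, 0.7], [1.9, -1.3], [0.0, 1.0], [-1.7, -0.4]]
oil [5.68995705e+02 7.37275266e-02 1.10000000e+02] can [795.10132378  32.37419067 190.        ] jar [784.35325937 -74.47295178  85.        ]
tool y ang -1.2619157379295471 [ 189.76567161 -594.955567    184.60697157] [-0.23640899 -0.42759172 -0.18885817]
```

```bash
python3 -m inch '[{"x":20,"y":20,"yaw":-0.05},{"x":34,"y":37,"yaw":-0.05},{"x":34,"y":37,"yaw":-0.05},{"x":34,"y":37,"yaw":-0.05},{"x":34,"y":37,"yaw":-0.05},{"x":34,"y":37,"yaw":-0.05},{"x":34,"y":37,"yaw":-0.05},{"x":34,"y":37,"yaw":-0.05},{"x":34,"y":37,"yaw":-0.057},{"x":34,"y":33}]' 1; python3 - <<'E'
from h import *
c=snap('wrist','w1.png')
s=manip.sense();R=np.array(s['ee_rot']);print(np.arctan2(R[1,1],R[0,1]),s['tcp_pos'])
print([np.round(proj(c,p),0).tolist() for p in [(517,-246,108)]],np.round(c['R'],2).tolist(),c['t'])
E
```

```text
-1.2619962747808682 [ 189.776076   -595.04925394  184.70563562]
[[-226.0, -660.0]] [[0.3, -0.95, -0.0], [-0.92, -0.29, 0.27], [-0.25, -0.08, -0.96]] [-624.07295353  -33.10338563  390.49305177]validation failed for argument at $[0]...
```

View pics/w1.png

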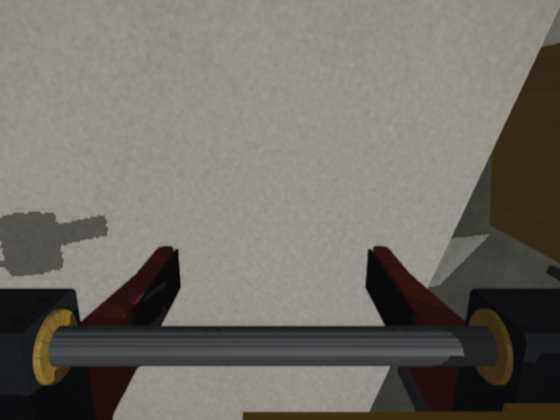

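The move was refused because every row needs all four keys, so the wrist view shows only bare table and fingers. I'll repeat it with complete rows.

```bash
python3 -m inch '[{"x":20,"y":20,"z":0,"yaw":-0.05},{"x":34,"y":37,"z":0,"yaw":-0.05},{"x":34,"y":37,"z":0,"yaw":-0.05},{"x":34,"y":37,"z":0,"yaw":-0.05},{"x":34,"y":37,"z":0,"yaw":-0.05},{"x":34,"y":37,"z":0,"yaw":-0.05},{"x":34,"y":37,"z":0,"yaw":-0.05},{"x":34,"y":37,"z":0,"yaw":-0.05},{"x":34,"y":37,"z":0,"yaw":-0.057},{"x":34,"y":33,"z":0,"yaw":0}]' 1; python3 - <<'E'
from h import *
c=snap('wrist','w2.png')
s=manip.sense();R=np.array(s['ee_rot']);print(np.arctan2(R[1,1],R[0,1]),s['tcp_pos'])
print([np.round(proj(c,p),0).tolist() for p in [(517,-246,108)]])
E
```

```text
time: 1.15
tcp_pos: [515.7, -245.7, 185.4]
ee_rot: [[0.989, -0.149, -0.0], [-0.149, -0.989, 0.0], [-0.0, -0.0, -1.0]]
wrist_force: [0.4, -1.0, -0.7]
gripper_width: 87.5
gripper_force: 0.0
-1.7099825440664138 [ 521.76765022 -237.80230403  185.28885603]
[[272.0, 203.0]]
```

View pics/w2.png

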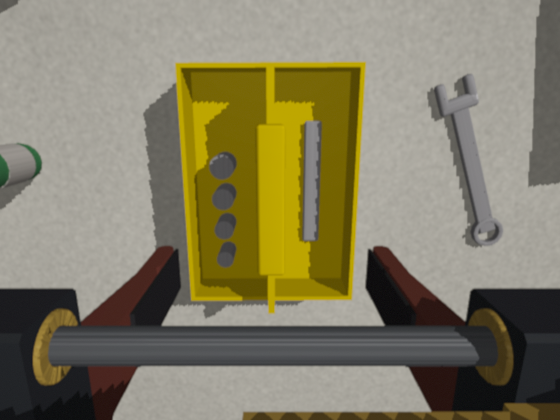

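The bar shows at u 258–284, v 125–275, as predicted. I'll work out its centre from this view while starting down.

```bash
python3 -m inch '[{"x":0,"y":0,"z":0,"yaw":0},{"x":0,"y":0,"z":-5,"yaw":0},{"x":0,"y":0,"z":-10,"yaw":0},{"x":0,"y":0,"z":-10,"yaw":0},{"x":0,"y":0,"z":-10,"yaw":0},{"x":0,"y":0,"z":-10,"yaw":0},{"x":0,"y":0,"z":-10,"yaw":0},{"x":0,"y":0,"z":-5,"yaw":0},{"x":0,"y":0,"z":0,"yaw":0},{"x":0,"y":0,"z":0,"yaw":0}]'; python3 - <<'E'
from h import *
c=dict(np.load('pics/w2.png.npz'))
P=np.array([ray(c,u,v,108)[:2] for u,v in [(258.5,124.5),(284.5,124.5),(284.5,275),(259.5,275)]])
print(P.round(1).tolist(),P.mean(0)); d=P[0]+P[1]-P[2]-P[3];print(np.arctan2(d[1],d[0]))
P=np.array([ray(c,u,v,59)[:2] for u,v in [(177.5,63.5),(366,63),(352,300),(190.5,300)]]);print(P.round(1).tolist(),P.mean(0))
s=manip.sense();R=np.array(s['ee_rot']);print(np.arctan2(R[1,1],R[0,1]),s['tcp_pos'])
E
```

```text
time: 2.2
tcp_pos: [514.8, -247.9, 125.5]
ee_rot: [[0.989, -0.148, 0.0], [-0.148, -0.989, -0.0], [0.0, 0.0, -1.0]]
wrist_force: [0.5, -0.9, 0.2]
gripper_width: 87.8
gripper_force: 0.0
[[576.6, -245.1], [573.8, -263.7], [456.4, -246.9], [459.4, -226.9]] [ 516.54201214 -245.63120519]
-0.1478631503573009
[[632.7, -185.3], [610.0, -337.6], [397.4, -306.1], [420.8, -151.2]] [ 515.25211268 -245.04792465]
-1.7188982148878356 [ 514.77959004 -247.90911205  125.49023677]
```

```bash
python3 -m inch '[{"x":1.5,"y":2,"z":0,"yaw":0},{"x":0,"y":0,"z":-5,"yaw":0},{"x":0,"y":0,"z":-7,"yaw":0},{"x":0,"y":0,"z":-7,"yaw":0},{"x":0,"y":0,"z":-7,"yaw":0},{"x":0,"y":0,"z":-7,"yaw":0},{"x":0,"y":0,"z":-7,"yaw":0},{"x":0,"y":0,"z":-5,"yaw":0},{"x":0,"y":0,"z":0,"yaw":0},{"x":0,"y":0,"z":0,"yaw":0}]'; python3 -m inch '[{"x":0,"y":0,"z":0,"yaw":0},{"x":0,"y":0,"z":0,"yaw":0},{"x":0,"y":0,"z":0,"yaw":0},{"x":0,"y":0,"z":0,"yaw":0},{"x":0,"y":0,"z":0,"yaw":0},{"x":0,"y":0,"z":0,"yaw":0},{"x":0,"y":0,"z":0,"yaw":0},{"x":0,"y":0,"z":0,"yaw":0},{"x":0,"y":0,"z":0,"yaw":0},{"x":0,"y":0,"z":0,"yaw":0}]' 0 45
```

```text
time: 3.2
tcp_pos: [516.1, -246.0, 80.3]
ee_rot: [[0.989, -0.148, -0.0], [-0.148, -0.989, 0.0], [-0.0, -0.0, -1.0]]
wrist_force: [-0.2, 0.6, 0.6]
gripper_width: 87.7
gripper_force: 0.0
time: 4.2
tcp_pos: [516.1, -245.9, 80.4]
ee_rot: [[0.989, -0.148, -0.0], [-0.148, -0.989, -0.0], [-0.0, 0.0, -1.0]]
wrist_force: [-0.5, 0.5, 1.2]
gripper_width: 11.3
gripper_force: 0.0
```

```bash
python3 - <<'E'
from h import *
a=snap('wrist','w3.png');b=snap('scene','s3.png')
im=np.hstack([cv2.resize(a['frame'],(400,300)),cv2.resize(b['frame'][60:240,150:390],(400,300))]);cv2.imwrite('pics/v3.png',im)
s=manip.sense();print(s['gripper_width'],s['gripper_force'],s['time'])
E
```

```text
3.040983353738589 0.0 4.3
```

View pics/v3.png

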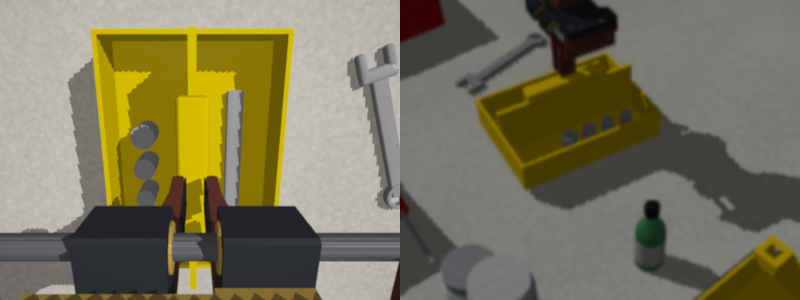

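```bash
python3 - <<'E'
from h import *
b=dict(np.load('pics/s3.png.npz'));a=dict(np.load('pics/w3.png.npz'))
for p in [(516,-246,80),(516,-246,108),(575,-255,108),(457,-237,108)]:
    u,v=proj(b,p);U,V=proj(a,p);print(p,'scene crop',(u-150)*400/240,(v-60)*300/180,'raw',u,v,'wrist',U*400/560,V*300/420)
a2=snap('wrist','w4.png')['frame'];b2=snap('scene','s4.png')['frame'];s=manip.sense();print(s['gripper_width'],s['gripper_force'],s['time'],s['tcp_pos'])
im=np.hstack([cv2.resize(a2[120:420,180:380],(400,600)),cv2.resize(b2[50:170,190:270],(400,600),interpolation=cv2.INTER_CUBIC)]);cv2.imwrite('pics/v4.png',im)
E
```

```text
(516, -246, 80) scene crop 165.9923892135948 91.3859055312146 raw 249.5954335281569 114.83154331872876 wrist 194.36936781607884 170.86445894269744
(516, -246, 108) scene crop 164.76868582062815 75.16357063958655 raw 248.8612114923769 105.09814238375193 wrist 194.31269640799084 184.56610141554896
(575, -255, 108) scene crop 124.90289181525374 89.6377297831611 raw 224.94173508915225 113.78263786989666 wrist 194.4964094316519 96.95028993356101
(457, -237, 108) scene crop 203.1163241289992 61.24061153382357 raw 271.8697944773995 96.74436692029414 wrist 194.1581018143132 258.2948469658605
0.4630715474524452 0.0 4.4 [ 516.0859822  -245.90693044   80.34042258]
```

View pics/v4.png

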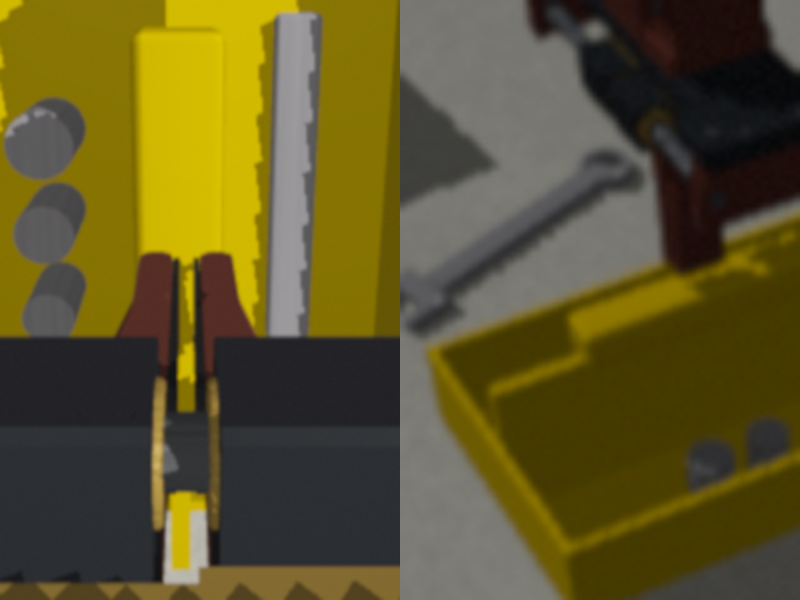

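The fingers shut on nothing. The scene view puts the shut tips at raw (248,104), at the bar's top, while the reported TCP projects to v≈115. So the real tips are about 28 mm higher than reported. I'll feel for the bar's top with the shut fingers to measure that offset.

```bash
python3 -m inch '[{"x":0,"y":0,"z":-1,"yaw":0},{"x":0,"y":0,"z":-1,"yaw":0},{"x":0,"y":0,"z":-1,"yaw":0},{"x":0,"y":0,"z":0,"yaw":0},{"x":0,"y":0,"z":0,"yaw":0},{"x":0,"y":0,"z":0,"yaw":0},{"x":0,"y":0,"z":0,"yaw":0},{"x":0,"y":0,"z":0,"yaw":0},{"x":0,"y":0,"z":0,"yaw":0},{"x":0,"y":0,"z":0,"yaw":0}]'; python3 - <<'E'
from h import *
c=dict(np.load('pics/w4.png.npz'));R=c['R'];print('cam',-R.T@c['t'],R[2])
c=dict(np.load('pics/w2.png.npz'));R=c['R'];print('cam',-R.T@c['t'])
E
```

```text
time: 5.4
tcp_pos: [516.1, -245.9, 77.4]
ee_rot: [[0.989, -0.148, 0.0], [-0.148, -0.989, -0.0], [0.0, 0.0, -1.0]]
wrist_force: [0.6, 0.1, 0.4]
gripper_width: 0.3
gripper_force: 0.0
cam [ 586.94463242 -256.96012349  279.72240496] [-0.26330569  0.03957392 -0.96390042]
cam [ 586.47815659 -256.95473803  384.74041725]
```

```bash
python3 -m inch '[{"x":0,"y":0,"z":-1,"yaw":0},{"x":0,"y":0,"z":-1,"yaw":0},{"x":0,"y":0,"z":-1,"yaw":0},{"x":0,"y":0,"z":-1,"yaw":0},{"x":0,"y":0,"z":0,"yaw":0},{"x":0,"y":0,"z":0,"yaw":0},{"x":0,"y":0,"z":0,"yaw":0},{"x":0,"y":0,"z":0,"yaw":0},{"x":0,"y":0,"z":0,"yaw":0},{"x":0,"y":0,"z":0,"yaw":0}]'; python3 - <<'E'
from h import *
a2=snap('wrist','w5.png')['frame'];b2=snap('scene','s5.png')['frame']
im=np.hstack([cv2.resize(a2[100:400,180:380],(400,600)),cv2.resize(b2[60:150,210:270],(400,600),interpolation=cv2.INTER_CUBIC)]);cv2.imwrite('pics/v5.png',im)
E
```

```text
time: 6.4
tcp_pos: [516.1, -245.9, 73.4]
ee_rot: [[0.989, -0.148, 0.0], [-0.148, -0.989, -0.0], [0.0, 0.0, -1.0]]
wrist_force: [0.3, 0.8, -0.3]
gripper_width: 0.2
gripper_force: 0.0
```

```bash
python3 - <<'E'
from h import *
b=dict(np.load('pics/s4.png.npz'));a=dict(np.load('pics/w4.png.npz'))
for z in (80,90,100,110,115,120,130): print(z,'scene',ray(b,248,104,z)[:2].round(1),'wrist',ray(a,272,246,z)[:2].round(1))
E
```

```text
80 scene [ 496. -280.] wrist [ 512.  -245.3]
90 scene [ 502.9 -269.4] wrist [ 515.7 -245.9]
100 scene [ 509.7 -258.8] wrist [ 519.5 -246.5]
110 scene [ 516.6 -248.2] wrist [ 523.2 -247.1]
115 scene [ 520.1 -242.9] wrist [ 525.1 -247.4]
120 scene [ 523.5 -237.6] wrist [ 527.  -247.7]
130 scene [ 530.4 -227.1] wrist [ 530.7 -248.2]
```

View pics/v5.png

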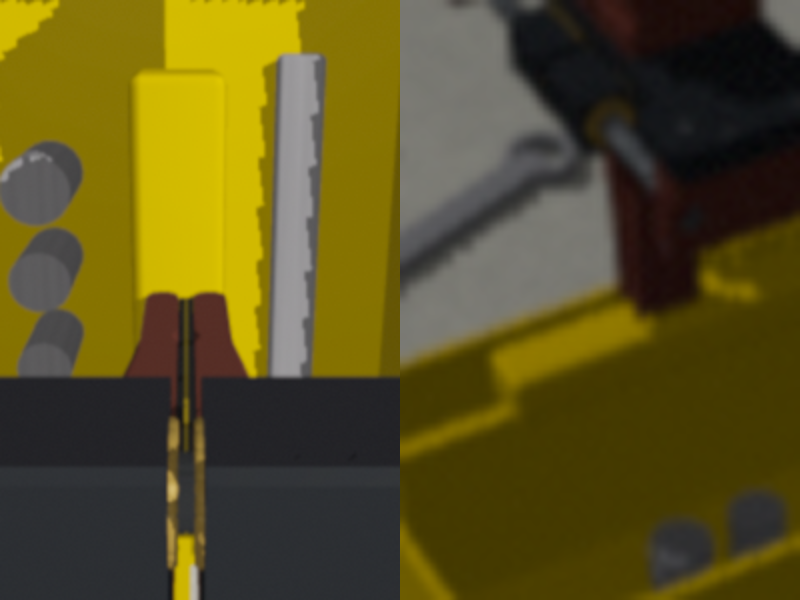

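Crop 5 shows the shut tips at scene (250,106.5), right at the bar's top surface, with no contact force yet. I'll keep feeling down.

```bash
python3 -m inch '[{"x":0,"y":0,"z":-1,"yaw":0},{"x":0,"y":0,"z":0,"yaw":0},{"x":0,"y":0,"z":-1,"yaw":0},{"x":0,"y":0,"z":0,"yaw":0},{"x":0,"y":0,"z":-1,"yaw":0},{"x":0,"y":0,"z":0,"yaw":0},{"x":0,"y":0,"z":-1,"yaw":0},{"x":0,"y":0,"z":0,"yaw":0},{"x":0,"y":0,"z":0,"yaw":0},{"x":0,"y":0,"z":0,"yaw":0}]'
```

```text
time: 7.5
tcp_pos: [516.2, -246.0, 71.0]
ee_rot: [[0.989, -0.148, 0.001], [-0.148, -0.989, -0.0], [0.001, 0.0, -1.0]]
wrist_force: [-5.0, 1.9, 14.5]
gripper_width: 0.7
gripper_force: 7.4
```

Contact at reported z≈72, so the real tips are 36 mm higher than reported. I'll lift, open, go down to reported z=44, and grip.

```bash
python3 -m inch '[{"x":0,"y":0,"z":4,"yaw":0},{"x":0,"y":0,"z":6,"yaw":0},{"x":0,"y":0,"z":0,"yaw":0},{"x":0,"y":0,"z":0,"yaw":0},{"x":0,"y":0,"z":0,"yaw":0},{"x":0,"y":0,"z":0,"yaw":0},{"x":0,"y":0,"z":0,"yaw":0},{"x":0,"y":0,"z":0,"yaw":0},{"x":0,"y":0,"z":0,"yaw":0},{"x":0,"y":0,"z":0,"yaw":0}]' 0.7;  python3 -m inch '[{"x":0,"y":0,"z":-3,"yaw":0},{"x":0,"y":0,"z":-4,"yaw":0},{"x":0,"y":0,"z":-5,"yaw":0},{"x":0,"y":0,"z":-5,"yaw":0},{"x":0,"y":0,"z":-5,"yaw":0},{"x":0,"y":0,"z":-5,"yaw":0},{"x":0,"y":0,"z":-5,"yaw":0},{"x":0,"y":0,"z":-3,"yaw":0},{"x":0,"y":0,"z":0,"yaw":0},{"x":0,"y":0,"z":0,"yaw":0}]'
```

```text
time: 8.5
tcp_pos: [516.1, -245.9, 79.3]
ee_rot: [[0.989, -0.148, -0.0], [-0.148, -0.989, -0.0], [-0.0, 0.0, -1.0]]
wrist_force: [-0.6, 0.6, 0.8]
gripper_width: 61.2
gripper_force: 0.0
time: 9.5
tcp_pos: [516.2, -245.9, 44.4]
ee_rot: [[0.989, -0.148, 0.0], [-0.148, -0.989, -0.0], [0.0, 0.0, -1.0]]
wrist_force: [-0.2, -0.1, -0.0]
gripper_width: 61.6
gripper_force: 0.0
```

```bash
python3 -m inch '[{"x":0,"y":0,"z":0,"yaw":0},{"x":0,"y":0,"z":0,"yaw":0},{"x":0,"y":0,"z":0,"yaw":0},{"x":0,"y":0,"z":0,"yaw":0},{"x":0,"y":0,"z":0,"yaw":0},{"x":0,"y":0,"z":0,"yaw":0},{"x":0,"y":0,"z":0,"yaw":0},{"x":0,"y":0,"z":0,"yaw":0},{"x":0,"y":0,"z":0,"yaw":0},{"x":0,"y":0,"z":0,"yaw":0}]' 0 40
```

```text
time: 10.5
tcp_pos: [516.2, -245.6, 44.4]
ee_rot: [[0.989, -0.147, 0.0], [-0.147, -0.989, 0.0], [0.0, -0.0, -1.0]]
wrist_force: [1.2, 3.2, 1.0]
gripper_width: 21.9
gripper_force: 40.0
```

```bash
python3 -m inch '[{"x":0,"y":0,"z":4,"yaw":0},{"x":0,"y":0,"z":11,"yaw":0},{"x":0,"y":0,"z":20,"yaw":0},{"x":0,"y":0,"z":22,"yaw":0},{"x":0,"y":0,"z":22,"yaw":0},{"x":0,"y":0,"z":22,"yaw":0},{"x":0,"y":0,"z":22,"yaw":0},{"x":0,"y":0,"z":17,"yaw":0},{"x":0,"y":0,"z":10,"yaw":0},{"x":0,"y":0,"z":0,"yaw":0}]'; python3 -m inch '[{"x":1,"y":10,"z":0,"yaw":0},{"x":2,"y":15,"z":0,"yaw":0.02},{"x":3,"y":22,"z":0,"yaw":0.02},{"x":3,"y":24,"z":0,"yaw":0.02},{"x":3,"y":24,"z":0,"yaw":0.02},{"x":3,"y":24,"z":0,"yaw":0.02},{"x":3,"y":24,"z":0,"yaw":0.02},{"x":3,"y":24,"z":0,"yaw":0.02},{"x":3,"y":24,"z":0,"yaw":0.02},{"x":3,"y":24,"z":0,"yaw":0.02}]'; python3 -m inch '[{"x":3,"y":24,"z":0,"yaw":0.01},{"x":3,"y":24,"z":0,"yaw":0.01},{"x":3,"y":24,"z":0,"yaw":0.01},{"x":3,"y":24,"z":0,"yaw":0.006},{"x":3,"y":24,"z":0,"yaw":0},{"x":3,"y":24,"z":0,"yaw":0},{"x":3,"y":24,"z":0,"yaw":0},{"x":3,"y":20,"z":0,"yaw":0},{"x":3,"y":16,"z":0,"yaw":0},{"x":1,"y":11,"z":0,"yaw":0}]'
```

```text
time: 11.5
tcp_pos: [516.6, -246.5, 196.0]
ee_rot: [[0.989, -0.148, 0.002], [-0.148, -0.989, -0.001], [0.002, 0.001, -1.0]]
wrist_force: [-0.1, -0.3, -4.4]
gripper_width: 21.4
gripper_force: 40.0
time: 12.5
tcp_pos: [542.7, -27.3, 194.2]
ee_rot: [[0.999, 0.036, -0.0], [0.036, -0.999, 0.001], [-0.0, -0.001, -1.0]]
wrist_force: [0.9, -0.7, -3.2]
gripper_width: 21.4
gripper_force: 40.0
time: 13.5
tcp_pos: [570.3, 187.0, 194.2]
ee_rot: [[0.997, 0.071, -0.001], [0.071, -0.997, 0.001], [-0.0, -0.001, -1.0]]
wrist_force: [-0.2, -0.6, -4.1]
gripper_width: 21.9
gripper_force: 40.0
```

```bash
python3 -m inch '[{"x":0,"y":0,"z":-3,"yaw":0},{"x":0,"y":0,"z":-8,"yaw":0},{"x":0,"y":0,"z":-11,"yaw":0},{"x":0,"y":0,"z":-12,"yaw":0},{"x":0,"y":0,"z":-12,"yaw":0},{"x":0,"y":0,"z":-12,"yaw":0},{"x":0,"y":0,"z":-8,"yaw":0},{"x":0,"y":0,"z":-4,"yaw":0},{"x":0,"y":0,"z":0,"yaw":0},{"x":0,"y":0,"z":0,"yaw":0}]'; python3 - <<'E'
from h import *
a=snap('top','t6.png')['frame'];b=snap('scene','s6.png')['frame'];w=snap('wrist','w6.png')['frame']
im=np.hstack([cv2.resize(a[160:320,120:250],(400,492)),cv2.resize(w,(400,300)).copy() if 0 else np.vstack([cv2.resize(w,(400,300)),cv2.resize(b[190:360,270:450],(400,300))[:192]])]);cv2.imwrite('pics/v6.png',im)
s=manip.sense();R=np.array(s['ee_rot']);print(s['tcp_pos'],np.arctan2(R[1,1],R[0,1])+np.pi/2,s['wrist_force'],s['ft_torque'])
E
```

```text
time: 14.5
tcp_pos: [571.4, 184.3, 124.7]
ee_rot: [[0.998, 0.068, 0.001], [0.068, -0.998, 0.0], [0.001, -0.0, -1.0]]
wrist_force: [-0.3, 0.4, -4.0]
gripper_width: 21.7
gripper_force: 40.0
[571.47236509 184.26678512 124.95521687] 0.06779152062103844 [ 0.63431083  0.45814567 -3.72863911] [0.01431778 0.00795236 0.01311106]
```

View pics/v6.png

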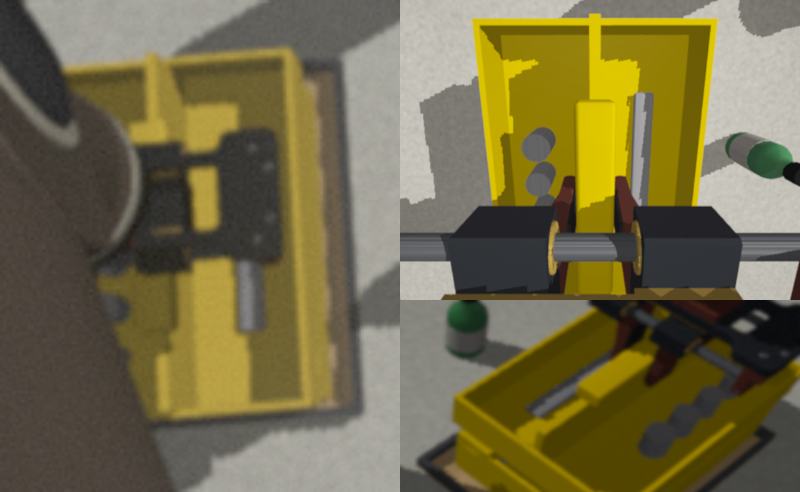

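The carry tray hangs square above the lower tray. Its right-hand corners are at crop (298,52) and (325,405). I'll check its centre against those and lower gently.

```bash
python3 - <<'E'
from h import *
c=dict(np.load('pics/t6.png.npz'));y=.068;R=np.array([[np.cos(y),-np.sin(y)],[np.sin(y),np.cos(y)]])
for (u,v),m in [((299,51),(108,-78)),((325,405),(-108,-78))]:
    w=ray(c,120+u/3.077-.3,160+v/3.075-.3,139.6)[:2]; print('centre est',w-R@np.array(m))
E
python3 -m inch '[{"x":0,"y":0,"z":-1,"yaw":0},{"x":0,"y":0,"z":-1,"yaw":0},{"x":0,"y":0,"z":-1,"yaw":0},{"x":0,"y":0,"z":-1,"yaw":0},{"x":0,"y":0,"z":-1,"yaw":0},{"x":0,"y":0,"z":-1,"yaw":0},{"x":0,"y":0,"z":-1,"yaw":0},{"x":0,"y":0,"z":0,"yaw":0},{"x":0,"y":0,"z":0,"yaw":0},{"x":0,"y":0,"z":0,"yaw":0}]'
```

```text
centre est [568.70218546 178.12954411]
centre est [571.28195327 175.04465998]
time: 15.65
tcp_pos: [571.1, 184.1, 117.4]
ee_rot: [[0.998, 0.068, 0.0], [0.068, -0.998, -0.0], [0.0, 0.0, -1.0]]
wrist_force: [-0.5, -0.1, -3.8]
gripper_width: 21.6
gripper_force: 40.0
```

```bash
python3 -m inch '[{"x":0,"y":0,"z":-1,"yaw":0},{"x":0,"y":0,"z":0,"yaw":0},{"x":0,"y":0,"z":-1,"yaw":0},{"x":0,"y":0,"z":0,"yaw":0},{"x":0,"y":0,"z":-1,"yaw":0},{"x":0,"y":0,"z":0,"yaw":0},{"x":0,"y":0,"z":0,"yaw":0},{"x":0,"y":0,"z":0,"yaw":0},{"x":0,"y":0,"z":0,"yaw":0},{"x":0,"y":0,"z":0,"yaw":0}]'
```

```text
time: 16.65
tcp_pos: [571.1, 184.1, 114.4]
ee_rot: [[0.998, 0.068, 0.0], [0.068, -0.998, -0.0], [0.0, 0.0, -1.0]]
wrist_force: [-0.3, -0.5, -3.1]
gripper_width: 21.7
gripper_force: 40.0
```

```bash
python3 -m inch '[{"x":0,"y":0,"z":-1,"yaw":0},{"x":0,"y":0,"z":0,"yaw":0},{"x":0,"y":0,"z":-1,"yaw":0},{"x":0,"y":0,"z":0,"yaw":0},{"x":0,"y":0,"z":-1,"yaw":0},{"x":0,"y":0,"z":0,"yaw":0},{"x":0,"y":0,"z":0,"yaw":0},{"x":0,"y":0,"z":0,"yaw":0},{"x":0,"y":0,"z":0,"yaw":0},{"x":0,"y":0,"z":0,"yaw":0}]'
```

```text
time: 17.65
tcp_pos: [571.3, 184.1, 111.5]
ee_rot: [[0.998, 0.068, 0.0], [0.068, -0.998, 0.0], [0.0, -0.0, -1.0]]
wrist_force: [1.8, 0.0, -2.4]
gripper_width: 21.3
gripper_force: 40.0
```

```bash
python3 -m inch '[{"x":0,"y":0,"z":-1,"yaw":0},{"x":0,"y":0,"z":0,"yaw":0},{"x":0,"y":0,"z":0,"yaw":0},{"x":0,"y":0,"z":-0.5,"yaw":0},{"x":0,"y":0,"z":0,"yaw":0},{"x":0,"y":0,"z":0,"yaw":0},{"x":0,"y":0,"z":0,"yaw":0},{"x":0,"y":0,"z":0,"yaw":0},{"x":0,"y":0,"z":0,"yaw":0},{"x":0,"y":0,"z":0,"yaw":0}]'; python3 -c "
from h import *
s=manip.sense();print(s['ft_torque'],s['wrist_force'])"
```

```text
time: 18.65
tcp_pos: [571.3, 184.1, 110.0]
ee_rot: [[0.998, 0.068, 0.0], [0.068, -0.998, 0.0], [0.0, -0.0, -1.0]]
wrist_force: [0.8, -0.5, 3.2]
gripper_width: 22.0
gripper_force: 40.0
[-0.21138004 -0.40388197 -0.00729936] [ 0.83075147 -0.48316478  3.21470864]
```

The lugs are in the sockets, 8.4 mm below rim level, and resting on the catches with about 7 N. I'll release, rise, shut the fingers and press on top of the bar.

```bash
python3 -m inch '[{"x":0,"y":0,"z":0,"yaw":0},{"x":0,"y":0,"z":0,"yaw":0},{"x":0,"y":0,"z":0,"yaw":0},{"x":0,"y":0,"z":0,"yaw":0},{"x":0,"y":0,"z":0,"yaw":0},{"x":0,"y":0,"z":3,"yaw":0},{"x":0,"y":0,"z":10,"yaw":0},{"x":0,"y":0,"z":10,"yaw":0},{"x":0,"y":0,"z":10,"yaw":0},{"x":0,"y":0,"z":7,"yaw":0}]' 0.6; python3 -m inch '[{"x":0,"y":0,"z":0,"yaw":0},{"x":0,"y":0,"z":0,"yaw":0},{"x":0,"y":0,"z":0,"yaw":0},{"x":0,"y":0,"z":0,"yaw":0},{"x":0,"y":0,"z":0,"yaw":0},{"x":0,"y":0,"z":0,"yaw":0},{"x":0,"y":0,"z":0,"yaw":0},{"x":0,"y":0,"z":-3,"yaw":0},{"x":0,"y":0,"z":-3,"yaw":0},{"x":0,"y":0,"z":-3,"yaw":0}]' 0;python3 -m inch '[{"x":0,"y":0,"z":-1,"yaw":0},{"x":0,"y":0,"z":-1,"yaw":0},{"x":0,"y":0,"z":-1,"yaw":0},{"x":0,"y":0,"z":-1,"yaw":0},{"x":0,"y":0,"z":-1,"yaw":0},{"x":0,"y":0,"z":0,"yaw":0},{"x":0,"y":0,"z":0,"yaw":0},{"x":0,"y":0,"z":0,"yaw":0},{"x":0,"y":0,"z":0,"yaw":0},{"x":0,"y":0,"z":0,"yaw":0}]'
```

```text
time: 19.65
tcp_pos: [571.6, 184.3, 151.5]
ee_rot: [[0.998, 0.068, 0.002], [0.068, -0.998, 0.001], [0.002, -0.0, -1.0]]
wrist_force: [-0.3, 0.5, 0.7]
gripper_width: 52.8
gripper_force: 0.0
time: 20.65
tcp_pos: [571.0, 184.0, 140.5]
ee_rot: [[0.998, 0.068, -0.0], [0.068, -0.998, -0.0], [-0.0, 0.0, -1.0]]
wrist_force: [0.1, -0.2, -0.5]
gripper_width: 0.7
gripper_force: 0.0
time: 21.65
tcp_pos: [571.3, 184.1, 136.1]
ee_rot: [[0.998, 0.068, 0.0], [0.068, -0.998, 0.0], [0.001, -0.0, -1.0]]
wrist_force: [0.6, -0.2, 3.1]
gripper_width: 0.6
gripper_force: 1.8
```

```bash
python3 -m inch '[{"x":0,"y":0,"z":-1,"yaw":0},{"x":0,"y":0,"z":0,"yaw":0},{"x":0,"y":0,"z":-1,"yaw":0},{"x":0,"y":0,"z":0,"yaw":0},{"x":0,"y":0,"z":-1,"yaw":0},{"x":0,"y":0,"z":0,"yaw":0},{"x":0,"y":0,"z":0,"yaw":0},{"x":0,"y":0,"z":0,"yaw":0},{"x":0,"y":0,"z":0,"yaw":0},{"x":0,"y":0,"z":0,"yaw":0}]'
```

```text
time: 22.65
tcp_pos: [571.7, 184.6, 133.9]
ee_rot: [[0.998, 0.068, 0.002], [0.068, -0.998, 0.001], [0.002, -0.001, -1.0]]
wrist_force: [-1.1, 0.3, 8.9]
gripper_width: 0.5
gripper_force: 4.3
```

```bash
python3 -m inch '[{"x":0,"y":0,"z":-1,"yaw":0},{"x":0,"y":0,"z":0,"yaw":0},{"x":0,"y":0,"z":-1,"yaw":0},{"x":0,"y":0,"z":0,"yaw":0},{"x":0,"y":0,"z":-1,"yaw":0},{"x":0,"y":0,"z":0,"yaw":0},{"x":0,"y":0,"z":0,"yaw":0},{"x":0,"y":0,"z":0,"yaw":0},{"x":0,"y":0,"z":0,"yaw":0},{"x":0,"y":0,"z":0,"yaw":0}]'; python3 -c "
from h import *
s=manip.sense();print(s['ft_torque'],s['wrist_force'])"
```

```text
time: 23.65
tcp_pos: [571.5, 183.8, 131.1]
ee_rot: [[0.998, 0.067, 0.001], [0.067, -0.998, -0.0], [0.001, 0.0, -1.0]]
wrist_force: [-1.9, -1.5, 11.5]
gripper_width: 0.4
gripper_force: 5.7
[-0.53338942  0.53689807 -0.04621914] [-1.93920678 -1.47667824 11.5374053 ]
```

```bash
python3 -m inch '[{"x":0,"y":0,"z":-1,"yaw":0},{"x":0,"y":0,"z":0,"yaw":0},{"x":0,"y":0,"z":-1,"yaw":0},{"x":0,"y":0,"z":0,"yaw":0},{"x":0,"y":0,"z":0,"yaw":0},{"x":0,"y":0,"z":0,"yaw":0},{"x":0,"y":0,"z":0,"yaw":0},{"x":0,"y":0,"z":0,"yaw":0},{"x":0,"y":0,"z":0,"yaw":0},{"x":0,"y":0,"z":0,"yaw":0}]'; python3 -c "
from h import *
s=manip.sense();print(s['ft_torque'],s['wrist_force'])"
```

```text
time: 24.65
tcp_pos: [571.6, 183.8, 131.0]
ee_rot: [[0.998, 0.067, 0.002], [0.067, -0.998, -0.0], [0.002, 0.001, -1.0]]
wrist_force: [-8.3, -4.7, 25.4]
gripper_width: 0.3
gripper_force: 12.4
[-0.97033367  1.68700602  0.05882673] [-8.28666017 -4.72117602 25.42071333]
```

The centre stops firmly at z=131.0 with 25 N. Next I'll press each end of the bar.

```bash
python3 -m inch '[{"x":0,"y":0,"z":4,"yaw":0},{"x":0,"y":0,"z":6,"yaw":0},{"x":10,"y":1,"z":2,"yaw":0},{"x":20,"y":1,"z":0,"yaw":0},{"x":15,"y":1,"z":0,"yaw":0},{"x":3,"y":0.5,"z":0,"yaw":0},{"x":0,"y":0,"z":-3,"yaw":0},{"x":0,"y":0,"z":-3,"yaw":0},{"x":0,"y":0,"z":0,"yaw":0},{"x":0,"y":0,"z":0,"yaw":0}]'; python3 -m inch '[{"x":0,"y":0,"z":-1,"yaw":0},{"x":0,"y":0,"z":-1,"yaw":0},{"x":0,"y":0,"z":-1,"yaw":0},{"x":0,"y":0,"z":0,"yaw":0},{"x":0,"y":0,"z":-1,"yaw":0},{"x":0,"y":0,"z":0,"yaw":0},{"x":0,"y":0,"z":0,"yaw":0},{"x":0,"y":0,"z":0,"yaw":0},{"x":0,"y":0,"z":0,"yaw":0},{"x":0,"y":0,"z":0,"yaw":0}]'
```

```text
time: 25.65
tcp_pos: [618.6, 187.6, 133.8]
ee_rot: [[0.998, 0.068, -0.0], [0.068, -0.998, -0.0], [-0.0, 0.0, -1.0]]
wrist_force: [-0.8, -0.4, 0.6]
gripper_width: 0.4
gripper_force: 0.0
time: 26.65
tcp_pos: [619.2, 187.6, 131.2]
ee_rot: [[0.998, 0.068, 0.001], [0.068, -0.998, -0.0], [0.001, 0.0, -1.0]]
wrist_force: [-3.8, -1.6, 9.4]
gripper_width: 0.6
gripper_force: 4.6
```

```bash
python3 -m inch '[{"x":0,"y":0,"z":-1,"yaw":0},{"x":0,"y":0,"z":0,"yaw":0},{"x":0,"y":0,"z":-1,"yaw":0},{"x":0,"y":0,"z":0,"yaw":0},{"x":0,"y":0,"z":0,"yaw":0},{"x":0,"y":0,"z":0,"yaw":0},{"x":0,"y":0,"z":0,"yaw":0},{"x":0,"y":0,"z":0,"yaw":0},{"x":0,"y":0,"z":0,"yaw":0},{"x":0,"y":0,"z":0,"yaw":0}]'; python3 -m inch '[{"x":0,"y":0,"z":4,"yaw":0},{"x":0,"y":0,"z":6,"yaw":0},{"x":-15,"y":-1,"z":2,"yaw":0},{"x":-25,"y":-2,"z":0,"yaw":0},{"x":-25,"y":-2,"z":0,"yaw":0},{"x":-20,"y":-1,"z":0,"yaw":0},{"x":-11,"y":-0.5,"z":-3,"yaw":0},{"x":0,"y":0,"z":-3,"yaw":0},{"x":0,"y":0,"z":0,"yaw":0},{"x":0,"y":0,"z":0,"yaw":0}]';  python3 -m inch '[{"x":0,"y":0,"z":-1,"yaw":0},{"x":0,"y":0,"z":-1,"yaw":0},{"x":0,"y":0,"z":-1,"yaw":0},{"x":0,"y":0,"z":0,"yaw":0},{"x":0,"y":0,"z":0,"yaw":0},{"x":0,"y":0,"z":0,"yaw":0},{"x":0,"y":0,"z":0,"yaw":0},{"x":0,"y":0,"z":0,"yaw":0},{"x":0,"y":0,"z":0,"yaw":0},{"x":0,"y":0,"z":0,"yaw":0}]'
```

```text
time: 27.65
tcp_pos: [619.2, 187.6, 131.0]
ee_rot: [[0.998, 0.068, 0.002], [0.068, -0.998, -0.0], [0.002, 0.0, -1.0]]
wrist_force: [-8.3, -3.1, 20.7]
gripper_width: 0.2
gripper_force: 10.5
time: 28.65
tcp_pos: [524.0, 181.1, 133.6]
ee_rot: [[0.998, 0.067, 0.0], [0.067, -0.998, 0.0], [0.0, -0.0, -1.0]]
wrist_force: [0.1, 0.1, -0.2]
gripper_width: 0.6
gripper_force: 0.0
time: 29.65
tcp_pos: [523.4, 181.1, 131.1]
ee_rot: [[0.998, 0.068, 0.001], [0.068, -0.998, 0.0], [0.001, -0.0, -1.0]]
wrist_force: [-0.2, -0.9, 4.9]
gripper_width: 0.3
gripper_force: 2.6
```

```bash
python3 -m inch '[{"x":0,"y":0,"z":-1,"yaw":0},{"x":0,"y":0,"z":0,"yaw":0},{"x":0,"y":0,"z":-1,"yaw":0},{"x":0,"y":0,"z":0,"yaw":0},{"x":0,"y":0,"z":0,"yaw":0},{"x":0,"y":0,"z":0,"yaw":0},{"x":0,"y":0,"z":0,"yaw":0},{"x":0,"y":0,"z":0,"yaw":0},{"x":0,"y":0,"z":0,"yaw":0},{"x":0,"y":0,"z":0,"yaw":0}]'; python3 -m inch '[{"x":0,"y":0,"z":4,"yaw":0},{"x":0,"y":0,"z":10,"yaw":0},{"x":0,"y":0,"z":20,"yaw":0},{"x":0,"y":0,"z":25,"yaw":0},{"x":-10,"y":-10,"z":25,"yaw":0},{"x":-20,"y":-25,"z":25,"yaw":0},{"x":-20,"y":-30,"z":10,"yaw":0},{"x":-20,"y":-30,"z":0,"yaw":0},{"x":-10,"y":-25,"z":0,"yaw":0},{"x":0,"y":-15,"z":0,"yaw":0}]'; python3 - <<'E'
from h import *
manip.sense()
a=snap('top','t7.png')['frame'];b=snap('scene','s7.png')['frame']
cv2.imwrite('pics/v7.png',np.hstack([cv2.resize(a[160:320,120:270],(380,405)),cv2.resize(b[170:370,250:450],(405,405),interpolation=cv2.INTER_CUBIC)]))
E
```

```text
time: 30.65
tcp_pos: [523.6, 181.1, 131.0]
ee_rot: [[0.998, 0.068, 0.002], [0.068, -0.998, -0.0], [0.002, 0.0, -1.0]]
wrist_force: [-4.9, -3.7, 21.5]
gripper_width: 0.5
gripper_force: 10.3
time: 31.65
tcp_pos: [441.6, 44.1, 248.3]
ee_rot: [[0.998, 0.066, 0.0], [0.066, -0.998, -0.001], [-0.0, 0.001, -1.0]]
wrist_force: [1.8, 0.1, 0.2]
gripper_width: 0.2
gripper_force: 0.0
```

View pics/v7.png

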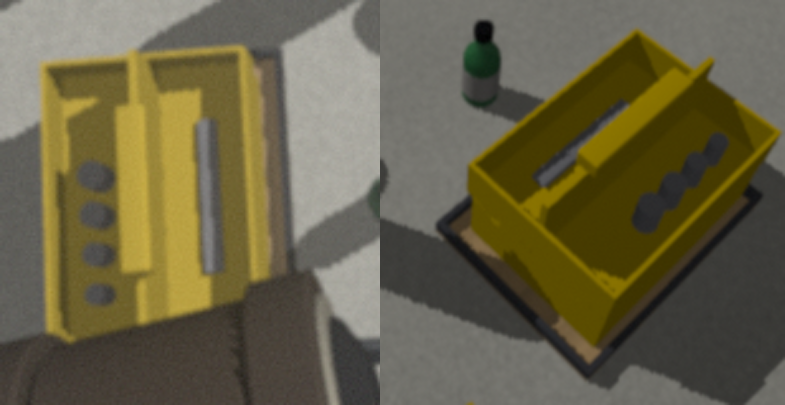

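The stack looks flat with no visible gap, and the bottle still stands. The total sink below rim level is 8.4 + 5.5 ≈ 14 mm, which matches fully home. I'll hand it in.

```bash
python3 -c "
from h import *
print(manip.job_done())"
```

```text
the job is handed in; nothing more can be done
None
```

The carry tray is pressed past the catches and sits fully home and flat on the lower tray: the bar stopped at the same height at its centre and both ends. The job is handed in at about 32 s, and the arm never came near the bottle, the jar or the spray can.

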